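# Gauge the fence pin and refit it

## Task

Take the thick fence pin with the tapered nose out of the wooden rack and check it upright on the two gap gauges: push it nose first down through the wide (go) gap until at least half of its steel shank is below the top of the jaws, draw it out again, then try it in the narrow (no-go) gap, pressing its nose down centrally into the gap with about 10 N for a second so that it is clearly stopped by both jaws. Then lower the pin, without dropping or ramming it, fully home into the socket of the grey fence bracket and let go. Be gentle and lower it slowly onto things: never press the pin on a gauge with more than 30 N, and leave everything else where it is.

Things in the scene. Friction and masses are not known exactly. Their poses are not given: they have to be found in the camera images.
- pin: Fence pin, 0.2-0.37 kg, nose down in any of the three rack holes, nose on the hole's floor. Origin: centre of the nose's flat end; z up to the head. Steel: flat nose 8 mm across, 45-degree taper over the first 8 mm, then round 24 mm shank up to 62 mm; from 62 to 104 mm a black plastic round head 32 mm across, to grip it by; 55 N does not harm it.
- rack: Fixed wooden block 230 x 60 x 30 mm, three 28 mm holes 20 mm deep (floor 10 mm above the table), 75 mm apart along its x. Origin under its centre.
- go_gauge: Fixed stand of the go gauge: flat steel fork, gap 26 mm wide between jaws 60 mm long (x -30 to +30 mm), 34 mm wide, 14 mm thick, tops 55 mm above the table, sharp edges; free below the gap down to the 10 mm base plate. Origin on the table below the nominal middle of the gap; x along the gap (open end -x), y across it, z up. The two stands may swap places.
- go_mid (a point): Point midway over the gap as nominally set, level with the jaw tops. The jaw plate is clamped up to 10 mm to either side of it, along the stand's y; no listed pose shows this, so the true middle must be found by feel or sight. The clamp does not give.
- nogo_gauge: Fixed stand of the no-go gauge: like the other, same frame and height, but the gap is 20 mm wide and the jaws shorter and thinner: 36 mm long (x -18 to +18 mm), 34 mm wide, 8 mm thick. The 24 mm shank cannot enter: when centred, the tapered nose drops 6 mm below the jaw tops and rests on both edges; off-centre it rests on one edge, less deep.
- nogo_mid (a point): Point midway over the gap as nominally set, level with the jaw tops. The jaw plate is clamped up to 10 mm to either side of it, along the stand's y; no listed pose shows this, so the true middle must be found by feel or sight. The clamp does not give.
- bracket: Fixed grey casting with a 60 x 60 mm upright block whose top is 56 mm above the table, with a round vertical socket 28 mm wide and 50 mm deep (2 mm chamfer at the mouth). Origin on the table under the socket's axis; the socket's floor is 6 mm above it. Fully home, the pin's nose rests on the socket's floor, its head then 12 mm clear of the block.
- slim_pin: Bystander in the rack: slim pin, 18 mm shank, 24 mm steel head, 77 mm tall, origin at its foot.
- disc_pin: Bystander in the rack: short pin, 18 mm shank, flat black 40 mm disc head, 57 mm tall, origin at its foot.
- collar: Bystander: loose steel spindle collar, 48 mm across, 18 mm high.
- offcut: Bystander: wooden offcut 70 x 45 x 22 mm.
- wrench: Bystander: steel wrench lying flat.
- brush: Bystander: bench brush lying flat.
- wedge_block: Bystander: wooden block 50 x 50 x 30 mm.
Not all that is in view belongs to the job. What is shaped like the go_gauge but purple is not meant.

How it is judged:
By the outcome, as a careful person would: the job done as asked, in the order asked, and still so for the second after the job is handed in, with the robot touching nothing.
It also fails if it takes over 67 s, if anything falls off the work surface, if the arm or the gripper's body presses on something with over 40 N, if the wrist force passes 120 N, or if a joint passes its speed limit or range.

## Robot

A 7-joint arm with a two-finger parallel gripper is mounted at the origin on the work surface. World frame = base frame: x ahead of the robot, y to its left, z up, the work surface at z = 0. Lengths are in mm, angles in rad, forces in N, time in s.
With the tool pointing down it reaches from about 400 to 850 mm from the base axis. Payload 6.9 kg.
Tool frame: the origin (TCP) lies midway between the tips of the shut fingers; the grasp point (between the pads) lies 19 mm behind it; y points along the fingers, z is the direction in which the jaws open and shut, and the axes are right-handed (so a half turn about y gives the same grasp; the last joint's range is limited). The gripper opens to 85 mm and grips with 20 to 120 N. Pads are 22 mm wide; open, the fingers measure 114 mm over their backs; the gripper's body (76 mm by 85 mm) begins 54 mm behind the grasp point. The pads swing forward as they close: fully open they stand 13 mm farther back than shut.
Start: joints at [1.292, 0.507, -0.238, 1.5, 0.126, 1.149, -0.155], TCP at [234, -579.531, 231.275] pointing down, gripper open.
Joint ranges: [-3.08, 3.08], [-0.24, 2.05], [-1.43, 1.35], [0, 2.5], [-1.52, 4.66], [0.17, 1.96], [-2.89, 2.89]. Speed limits (rad/s): [2.39, 2.39, 3.14, 3.14, 3.14, 3.14, 3.14].

## Interface

Orientations are given as a unit quaternion [x, y, z, w].
In Python, from plant import robot, optics, job gives the robot as it stands.
- The arm moves only by the shell command python3 -m handwheel 'ROWS' [FORCE]. ROWS is JSON, a list of rows, each a list of 7 numbers: the shift along the world's x, y, z in cm, then the turn, a rotation vector about the world's x, y, z in degrees, then the gripper's target within -1 to 1 (fully open at 1, half-way at 0, shut at -1). A call has 1 to 10 rows; each row shifts and turns the commanded pose from where the row before left it; what a row does not reach is not made up. A row lasts 1/10 s, in which the tool goes at most 50 mm and 8.59 degrees, less where a joint would pass 70% of its speed; a pose out of reach is approached as far as the arm can. A call with a gripper value outside its range is refused whole. The fingers move at their own pace and stop on an object; FORCE is the grip in N (left out, the last holds). Time passes only in rows, so rows that do not move let the fingers close. It gives the time, the measured TCP pose, the force and the opening at its end, in the units of the state.
- robot.sense(): the state, without advancing time (a new reading comes with each control period).
- optics.capture(name): name is "scene" or "side" or "wrist"; returns (picture, depth): 420x560x3 uint8, red, green, blue; 420x560 float32, mm along the optical axis (not along the pixel's ray), 0 where there is no reading.
- optics.camera_model(name): a dict with "vfov" (degrees; the focal length in pixels is half the picture's height over the tangent of half this angle, whatever the lens; pixels are square), "cx", "cy" (the principal point, pixels), "R" (3x3) and "t" (3): a world point X has camera coordinates R X + t; the wrist camera has in their place "mount" (4x4, takes a point from camera to tool coordinates, whose origin is the TCP and whose axes are the tool frame's). Camera axes: x right, y down, z forward; pixel columns grow to the right and rows downward; lengths in mm; the calibration is good to about 2 mm. A picture is of the moment at which its call begins: read the wrist's pose just before it. camera_model takes no time and is no camera call.
- job.finish_job(): hands the job in, once; it reports no verdict.
The state is a dict: "time": time; "joint_pos": joint angles; "dq": joint speeds; "tau": joint torques, N m; "tcp_pos": TCP position; "orientation": TCP orientation; "wrist_force": force on the tool from outside, world axes, zero at the start; "wrist_torque": the same for the moment, N m; "finger_gap": finger opening in mm.
Only numpy, scipy, OpenCV 4.12 (cv2) and the standard library are available. Lean on these libraries where they do the work, as an engineer would, in place of code of your own. Each camera call takes 0.05 s, during which the arm holds its last target.

## Working session

There is one attempt and no reset: what is moved stays moved. The work goes in short steps, Python scripts to look and compute and a shell command to move; the robot and the scene stay as the last step left them, time stands still between calls to the robot, and variables do not carry over. Pictures are saved under pics/ and viewed, and the job is handed in when it is done.

```bash
ls; mkdir -p pics; cat > h.py <<'E'
import numpy as np, cv2
from plant import robot, optics, job
from scipy.spatial.transform import Rotation as Rn
def K(m): 
    return 210/np.tan(np.radians(m["vfov"])/2)
def save(n,p,up=None):
    cv2.imwrite("pics/"+n+".png",cv2.cvtColor(p,cv2.COLOR_RGB2BGR))
E
python3 - <<'E'
from h import *
s=robot.sense();print(s)
for n in("scene","side","wrist"):
    p,d=optics.capture(n);save(n+"0",p);np.savez("pics/%s0.npz"%n,p=p,d=d)
    m=optics.camera_model(n);print(n,m)
E
```

```text
pics
{'time': 0.0, 'joint_pos': array([ 1.29247931,  0.5083333 , -0.23754321,  1.50115122,  0.12573141,
        1.14892357, -0.15482165]), 'dq': array([ 0.00233243,  0.00051423,  0.00050306, -0.001088  ,  0.00141238,
        0.00043915,  0.00072838]), 'tau': array([-1.38005100e-03, -6.20599222e+01, -2.18686625e+00, -2.49653041e+01,
        1.28969856e-02,  1.17941864e-02,  2.27047377e-05]), 'tcp_pos': array([ 233.7705783 , -579.07439089,  230.42681053]), 'orientation': array([-0.13502086,  0.69475122, -0.69349604,  0.13473438]), 'wrist_force': array([ 0.0950524 , -0.7841598 , -0.95935198]), 'wrist_torque': array([ 0.02906676, -0.03070549,  0.03284301]), 'finger_gap': 85.41624048313102}
scene {'vfov': 47.22146565636172, 'cx': 277.92866703334334, 'cy': 202.67158596722675, 'R': array([[ 0.6600451 ,  0.7511721 ,  0.00899712],
       [ 0.58396827, -0.50551764, -0.63516374],
       [-0.47256908,  0.42449075, -0.77232511]]), 't': array([-347.91321783, -276.48567513, 1494.95019462])}
side {'vfov': 56.41540034324624, 'cx': 278.7253335244328, 'cy': 216.56940322308418, 'R': array([[-0.73302642, -0.68012049,  0.0104105 ],
       [-0.34321235,  0.35660998, -0.86892727],
       [ 0.58726276, -0.64051966, -0.49483029]]), 't': array([380.62211171, 254.65980693, 707.89706035])}
wrist {'vfov': 62.81438593391679, 'cx': 279.48384631758347, 'cy': 204.1412603651428, 'mount': array([[-1.12688734e-03,  9.52945124e-01,  3.03140761e-01,
        -7.68810880e+01],
       [-6.10328592e-04, -3.03141553e-01,  9.52945343e-01,
        -1.43578177e+02],
       [ 9.99999179e-01,  8.88846565e-04,  9.23216033e-04,
        -1.43151464e+00],
       [ 0.00000000e+00,  0.00000000e+00,  0.00000000e+00,
         1.00000000e+00]])}
```

View pics/scene0.png

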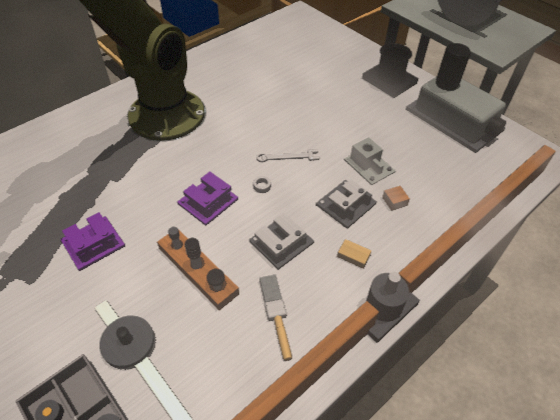

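View pics/side0.png

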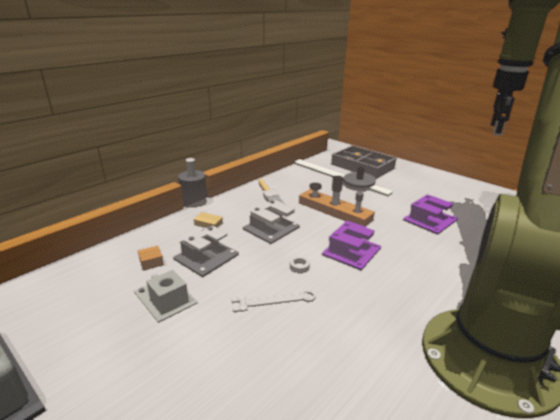

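View pics/wrist0.png

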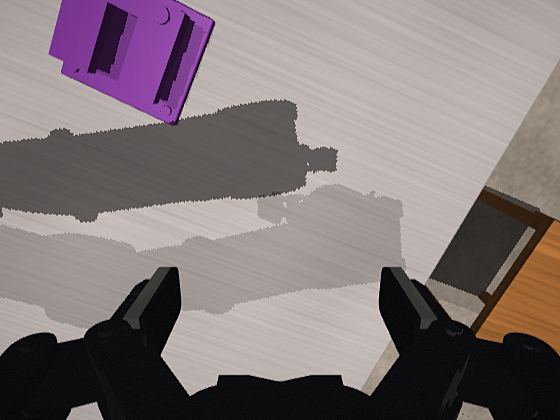

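```bash
cat >> h.py <<'E'
def unproj(n,u,v,depth=None,z=None,m=None):
    m=m or optics.camera_model(n);f=K(m)
    r=np.array([(u-m["cx"])/f,(v-m["cy"])/f,1.])
    R=np.array(m["R"]);t=np.array(m["t"])
    c=-R.T@t; d=R.T@r
    if depth is None: depth=(z-c[2])/d[2]
    return c+d*depth
def wcam(s):
    m=dict(optics.camera_model("wrist"));M=np.array(m["mount"])
    T=np.eye(4);T[:3,:3]=Rn.from_quat(s["orientation"]).as_matrix();T[:3,3]=s["tcp_pos"]
    C=T@M; m["R"]=C[:3,:3].T; m["t"]=-C[:3,:3].T@C[:3,3]
    return m
def proj(m,X):
    c=np.array(m["R"])@np.array(X)+np.array(m["t"]);f=K(m)
    return m["cx"]+f*c[0]/c[2],m["cy"]+f*c[1]/c[2]
def tri(rays):
    A=np.zeros((3,3));b=np.zeros(3)
    for m,u,v in rays:
        f=K(m);R=np.array(m["R"]);c=-R.T@np.array(m["t"]);d=R.T@np.array([(u-m["cx"])/f,(v-m["cy"])/f,1.]);d/=np.linalg.norm(d)
        P=np.eye(3)-np.outer(d,d);A+=P;b+=P@c
    return np.linalg.solve(A,b)
E
python3 - <<'E'
from h import *
print(Rn.from_quat(robot.sense()["orientation"]).as_matrix().round(3))
z=np.load("pics/scene0.npz");p,d=z['p'],z['d']
y=np.load("pics/side0.npz")
a=cv2.resize(p[130:310,150:420],None,fx=2.9,fy=2.9,interpolation=cv2.INTER_CUBIC);save("sc1",a)
a=cv2.resize(y['p'][160:330,130:400],None,fx=2.9,fy=2.9,interpolation=cv2.INTER_CUBIC);save("si1",a)
for n,u,v in [("slim",175,231),("pin",193,243),("disc",216,278),("go?",282,240),("nogo?",347,200),("brk",367,147),("purp",208,192)]:
    print(n,unproj("scene",u,v,depth=d[v,u]).round(1))
# heights map in scene
E
```

```text
[[-0.927 -0.001  0.374]
 [-0.374  0.001 -0.927]
 [ 0.    -1.    -0.001]]
slim [ 457.8 -255.    86. ]
pin [ 529.  -250.7  111.5]
disc [ 607.8 -252.    64.8]
go? [622.3 -71.6  55.9]
nogo? [637.2 134.   54.5]
brk [534.3 325.9  42.4]
purp [353.8 -95.7  10.9]
```

View pics/sc1.png

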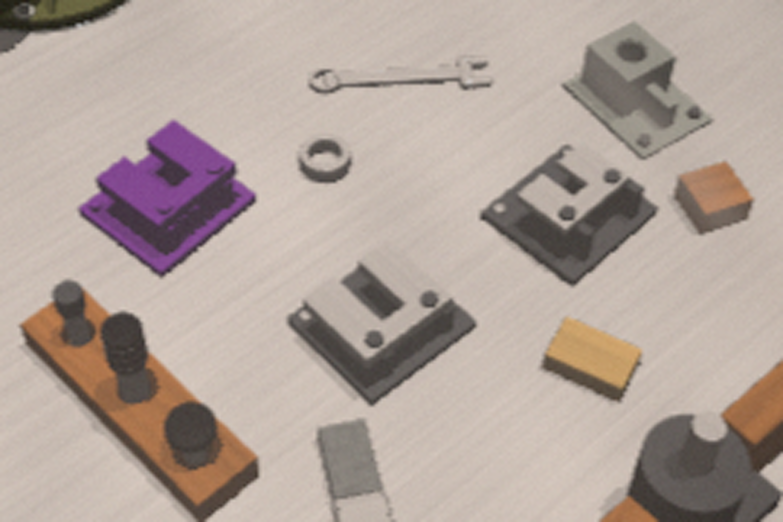

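View pics/si1.png

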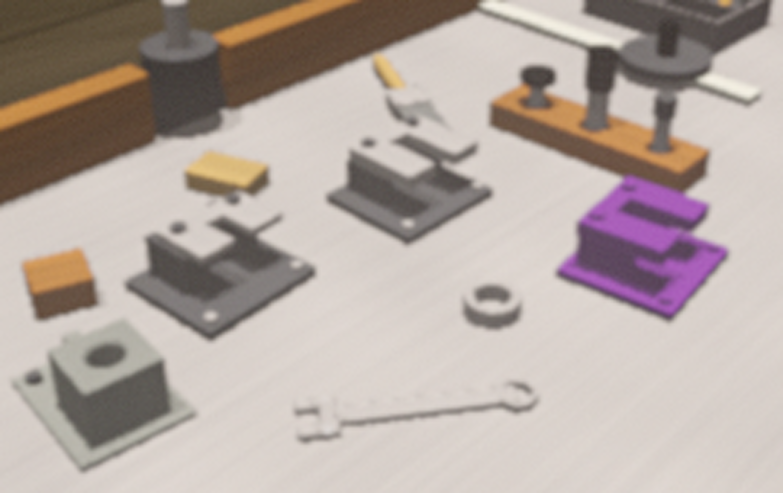

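Candidates in scene0: the tall black head in the rack's middle hole (193,243), the slim steel head (175,231), the flat disc (216,278), and off-rack the knob on the disc (124,335), the tray puck (49,411) and the cylinder (452,65). Only (193,243) fits: round black head, thick shank, in the rack. The go gauge is the grey wide-gap fork at (282,238), the no-go is at (347,197) with the narrower gap and shorter jaws, and the purple forks are decoys. Next I move over the rack for the close crop.

```bash
python3 -m handwheel '[[2.9,3.3,0.2,0,0,-2.2,1],[2.9,3.3,0.2,0,0,-2.2,1],[2.9,3.3,0.2,0,0,-2.2,1],[2.9,3.3,0.2,0,0,-2.2,1],[2.9,3.3,0.2,0,0,-2.2,1],[2.9,3.3,0.2,0,0,-2.2,1],[2.9,3.3,0.2,0,0,-2.2,1],[2.9,3.3,0.2,0,0,-2.2,1],[2.9,3.3,0.2,0,0,-2.2,1],[2.9,3.3,0.2,0,0,-2.2,1]]' 40
python3 -m handwheel '[[0,0,0,0,0,0,1],[0,0,0,0,0,0,1],[0,0,0,0,0,0,1]]'
python3 - <<'E'
from h import *
import pickle
s=robot.sense();p,d=optics.capture("wrist");save("w1",p);pickle.dump((s,p,d),open("pics/w1.pkl","wb"))
print(s["time"],s["tcp_pos"],Rn.from_quat(s["orientation"]).as_matrix().round(3))
E
```

```text
time: 1.15
tcp_pos: [524.8, -248.1, 251.2]
orientation: [0.001, 0.707, -0.707, -0.001]
wrist_force: [0.6, -1.3, -0.2]
finger_gap: 85.4
time: 1.45
tcp_pos: [523.0, -250.7, 251.0]
orientation: [-0.0, -0.707, 0.707, 0.001]
wrist_force: [0.2, -1.0, -0.1]
finger_gap: 85.6
1.45 [ 523.04785045 -250.71086006  250.95904975] [[-1.    -0.001 -0.001]
 [ 0.001 -0.001 -1.   ]
 [ 0.001 -1.     0.001]]
```

View pics/w1.png

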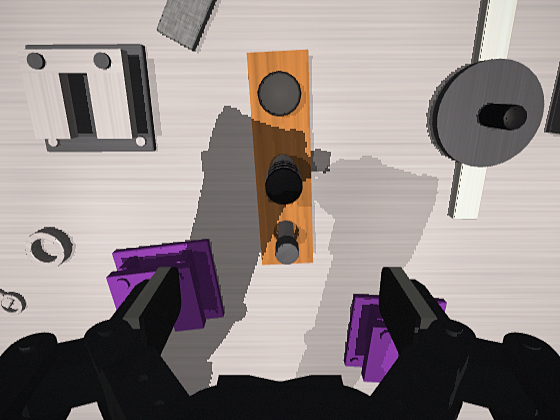

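```bash
cat >> h.py <<'E'
def cloud(m,d):
    f=K(m);v,u=np.mgrid[0:420,0:560]
    c=np.stack([(u-m["cx"])/f*d,(v-m["cy"])/f*d,d],-1)-np.array(m["t"])
    X=c@np.array(m["R"]); X[d==0]=np.nan
    return X
E
python3 - <<'E'
from h import *
import pickle
s,p,d=pickle.load(open("pics/w1.pkl","rb"));m=wcam(s);X=cloud(m,d)
w=X[150:215,255:320].reshape(-1,3);print("max z",np.nanpercentile(w[:,2],[90,95,99]))
t=w[w[:,2]>np.nanpercentile(w[:,2],99)-4];c,r=cv2.minEnclosingCircle(t[:,:2].astype(np.float32));print("head",c,r,t[:,2].mean())
# rack top
hsv=cv2.cvtColor(p,cv2.COLOR_RGB2HSV);mk=(hsv[...,0]>5)&(hsv[...,0]<25)&(hsv[...,1]>100)
mk[:,:230]=0;mk[:,330:]=0
q=X[mk];print(np.nanmedian(q[:,2]));q=q[(q[:,2]>25)&(q[:,2]<37)]
print("rack",cv2.minAreaRect(q[:,:2].astype(np.float32)))
# go gauge plates
q=X[40:160,20:165];mm=(q[...,2]>48)&(q[...,2]<64);g=q[mm];print("go tops",g[:,2].mean(),cv2.minAreaRect(g[:,:2].astype(np.float32)))
cv2.imwrite("pics/w1g.png",cv2.resize(cv2.cvtColor(p[20:250,10:330],cv2.COLOR_RGB2BGR),None,fx=2.5,fy=2.5,interpolation=cv2.INTER_CUBIC))
E
```

```text
max z [115.14735876 115.56128915 116.15617818]
head (525.37109375, -253.23086547851562) 15.820868492126465 114.94072584854064
31.102439298000863
rack ((525.181640625, -253.311279296875), (229.83029174804688, 59.844478607177734), 2.8588619232177734)
go tops 55.87001171006862 ((598.8095092773438, -59.200904846191406), (80.0997314453125, 96.04931640625), 0.049276091158390045)
```

View pics/w1g.png

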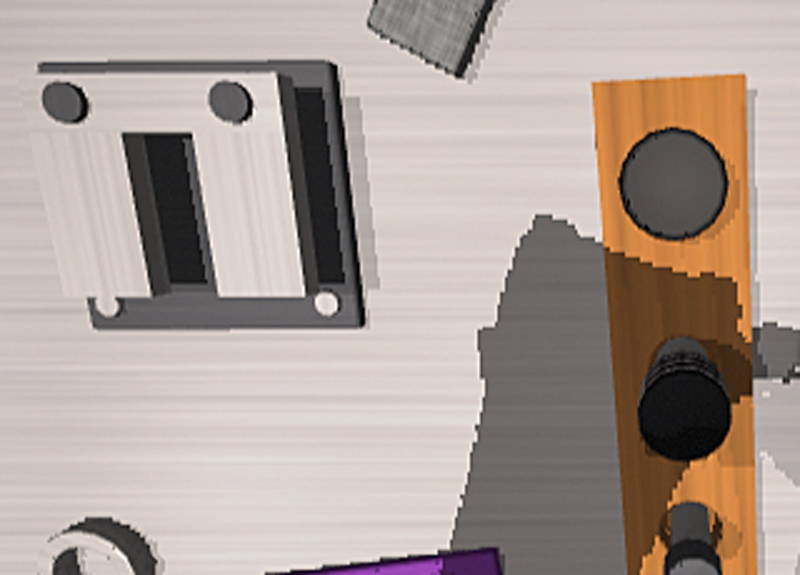

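Crop: the black ribbed round head at (284,185) in the middle hole, thick shank below it, is the pin (head centre about 525,-253). The disc (279,93) and slim steel head (287,245) are its neighbours. Second view from lower down next.

```bash
python3 -m handwheel '[[0,0,-1.5,0,0,0.7,1],[0,0,-1.5,0,0,0.7,1],[0.2,-0.3,-1.5,0,0,0.7,1],[0,0,-1.5,0,0,0.7,1],[0,0,0,0,0,0,1],[0,0,0,0,0,0,1]]'
python3 - <<'E'
from h import *
import pickle
s=robot.sense();p,d=optics.capture("wrist");save("w2",p);pickle.dump((s,p,d),open("pics/w2.pkl","wb"))
print(s["time"],s["tcp_pos"])
def head(s,p,d):
    m=wcam(s);X=cloud(m,d)
    hz=np.nanmax(np.where((abs(X[...,0]-525)<25)&(abs(X[...,1]+253)<25),X[...,2],np.nan))
    mk=((abs(X[...,0]-525)<25)&(abs(X[...,1]+253)<25)&(X[...,2]>hz-5)).astype(np.uint8)
    cn=max(cv2.findContours(mk,0,2)[0],key=cv2.contourArea)
    (u,v),r=cv2.minEnclosingCircle(cn);return m,u,v
a=pickle.load(open("pics/w1.pkl","rb"));h1=head(*a);h2=head(s,p,d)
print(h1[1:],h2[1:],tri([h1,h2]))
for h in(h1,h2):print(unproj("",h[1],h[2],z=114,m=h[0]))
def gap(s,p,d):
    m=wcam(s);X=cloud(m,d)
    for xs in range(566,600,6):
        q=X.reshape(-1,3);q=q[(abs(q[:,0]-xs)<1.5)&(q[:,2]>50)&(q[:,2]<62)&(q[:,1]>-150)&(q[:,1]<40)]
        y=np.sort(q[:,1])
        if len(y)<5: continue
        g=np.diff(y);i=g.argmax();print(xs,y[0].round(1),y[i].round(1),y[i+1].round(1),y[-1].round(1))
gap(*a)
E
```

```text
time: 2.1
tcp_pos: [525.3, -253.6, 191.5]
orientation: [0.017, -0.707, 0.707, -0.016]
wrist_force: [-0.2, -0.6, 0.2]
finger_gap: 85.6
2.1 [ 525.31452099 -253.61299819  191.47765964]
(385.5, 419.0) (379.0, 416.5) [1063.4345126   -82.07890569  762.91165205]
[ 268.83795016 -363.23406646  114.        ]
[ 348.44533933 -344.78943232  114.        ]
566 -106.7 -72.8 -47.1 -11.6
572 -106.6 -72.4 -47.0 -12.5
578 -106.7 -72.3 -47.1 -11.8
584 -106.8 -72.2 -46.9 -12.6
590 -106.9 -72.7 -46.8 -12.7
596 -106.6 -72.7 -47.2 -12.3
```

View pics/w2.png

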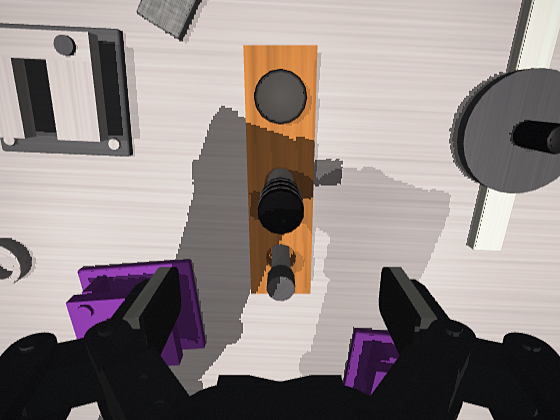

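```bash
python3 - <<'E'
from h import *
import pickle
def head(s,p,d):
    m=wcam(s);X=cloud(m,d)
    mk=((abs(X[...,0]-525)<25)&(abs(X[...,1]+253)<25)&(X[...,2]>110.5)&(X[...,2]<125)).astype(np.uint8)
    mk[:150]=0;mk[260:]=0
    cn=max(cv2.findContours(mk,0,2)[0],key=cv2.contourArea)
    (u,v),r=cv2.minEnclosingCircle(cn);return m,u,v
h1=head(*pickle.load(open("pics/w1.pkl","rb")));h2=head(*pickle.load(open("pics/w2.pkl","rb")))
print(h1[1:],h2[1:],tri([h1,h2]))
for h in(h1,h2):print(unproj("",h[1],h[2],z=114,m=h[0]))
E
```

```text
(283.467041015625, 186.2032928466797) (280.3777770996094, 212.0) [ 526.54922689 -253.24761765  116.07686891]
[ 526.00354868 -253.2727023   114.        ]
[ 525.83652336 -253.29057991  114.        ]
```

```bash
python3 -m handwheel '[[0.05,0,-1.5,0,0,0,1],[0,0,-1.5,0,0,0,1],[0,0,-1.5,0,0,0,1],[0,0,-1.5,0,0,0,1],[0,0,-1.5,0,0,0,1],[0,0,-1.5,0,0,0,1],[0,0,-1.3,0,0,0,1],[0,0,-1.0,0,0,0,1],[0,0,-0.2,0,0,0,1],[0,0,0,0,0,0,1]]' 50
python3 -m handwheel '[[0,0,0,0,0,0,-1],[0,0,0,0,0,0,-1],[0,0,0,0,0,0,-1],[0,0,0,0,0,0,-1],[0,0,0,0,0,0,-1],[0,0,0,0,0,0,-1],[0,0,0,0,0,0,-1],[0,0,0,0,0,0,-1]]' 50
```

```text
time: 3.15
tcp_pos: [526.6, -252.6, 76.3]
orientation: [-0.017, 0.707, -0.707, 0.017]
wrist_force: [-0.9, 0.1, -0.1]
finger_gap: 85.4
time: 3.95
tcp_pos: [526.8, -252.9, 76.8]
orientation: [0.017, -0.707, 0.707, -0.017]
wrist_force: [-0.7, -2.0, 6.5]
finger_gap: 30.9
```

```bash
python3 -m handwheel '[[0,0,0.3,0,0,0,-1],[0,0,0.6,0,0,0,-1],[0,0,1,0,0,0,-1],[0,0,1,0,0,0,-1],[0,0,1.3,0,0,0,-1],[0,0,1.5,0,0,0,-1],[0,0,1.8,0,0,0,-1],[0,0,2,0,0,0,-1],[0,0,2,0,0,0,-1],[0,0,0,0,0,0,-1]]' 55
python3 - <<'E'
from h import *
import pickle
s=robot.sense();print(s["tcp_pos"],s["wrist_force"],s["wrist_torque"],s["finger_gap"])
p,d=optics.capture("wrist");save("w3",p);pickle.dump((s,p,d),open("pics/w3.pkl","wb"))
p,d=optics.capture("scene");save("s3",p[120:310,140:420])
cv2.imwrite("pics/s3.png",cv2.resize(cv2.imread("pics/s3.png"),None,fx=2.8,fy=2.8))
E
```

```text
time: 4.95
tcp_pos: [528.1, -253.1, 194.9]
orientation: [0.015, -0.706, 0.708, -0.019]
wrist_force: [0.4, 0.4, -2.0]
finger_gap: 30.3
[ 528.09470998 -253.05014044  194.87902259] [ 0.37548554  0.35440036 -2.0472808 ] [-0.02966898 -0.06209108  0.0128803 ] 30.34338260819118
```

View pics/s3.png

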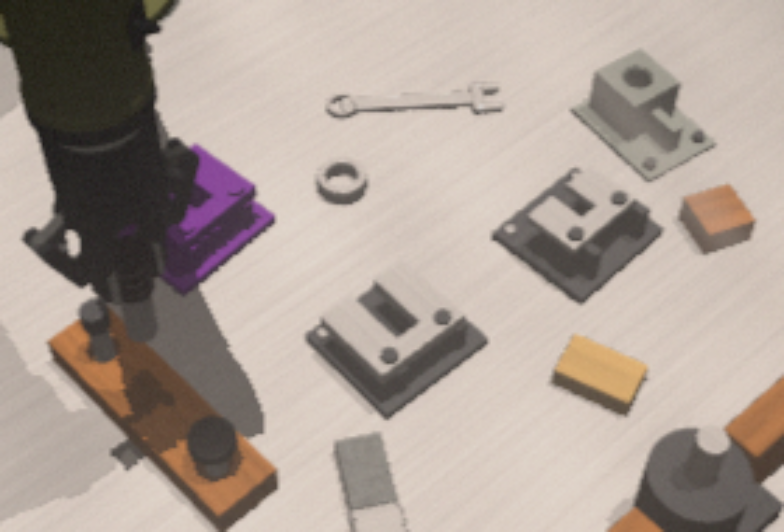

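View pics/w3.png

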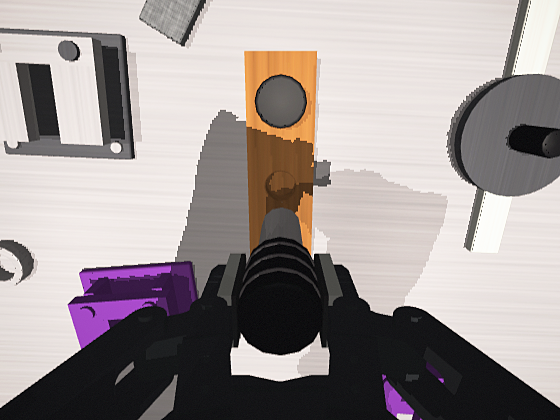

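```bash
python3 -m handwheel '[[0,1.5,0,0,0,-0.6,-1],[0,3,0,0,0,-0.6,-1],[0,3.5,0,0,0,-0.6,-1],[0,3.5,0,0,0,-0.6,-1],[0,3.5,0,0,0,-0.4,-1],[0,2.8,0,0,0,0,-1],[0,1.5,0,0,0,0,-1],[0,0,-0.5,0,0,0,-1],[0,0,0,0,0,0,-1],[0,0,0,0,0,0,-1]]'
cat >> h.py <<'E'
def shot(name,cam="wrist"):
    import pickle
    s=robot.sense();p,d=optics.capture(cam);save(name,p);pickle.dump((s,p,d),open("pics/%s.pkl"%name,"wb"))
    print(s["time"],s["tcp_pos"].round(1),Rn.from_quat(s["orientation"]).as_matrix().round(3).tolist(),s["wrist_force"].round(1))
    return s,p,d
def gap(s,p,d,x0,x1,y0,y1):
    m=wcam(s);X=cloud(m,d);Q=X.reshape(-1,3)
    for xs in np.arange(x0,x1,4):
        q=Q[(abs(Q[:,0]-xs)<1)&(Q[:,2]>50)&(Q[:,2]<60)&(Q[:,1]>y0)&(Q[:,1]<y1)]
        y=np.sort(q[:,1])
        if len(y)<5: continue
        g=np.diff(y);i=g.argmax();print(xs,y[0].round(1),y[i].round(1),y[i+1].round(1),y[-1].round(1),"mid",((y[i]+y[i+1])/2).round(2),q[:,2].mean().round(1))
E
python3 - <<'E'
from h import *
a=shot("w4");gap(*a,550,640,-130,20)
b=shot("d4","side")
E
```

```text
time: 6.05
tcp_pos: [526.1, -61.5, 185.7]
orientation: [-0.0, -0.707, 0.707, 0.001]
wrist_force: [-0.1, 0.4, -2.7]
finger_gap: 30.8
6.05 [526.1 -61.5 185.7] [[-1.0, -0.001, -0.003], [0.003, -0.001, -1.0], [0.001, -1.0, 0.001]] [-0.1  0.4 -2.7]
558 -102.7 -73.2 -44.5 -12.6 mid -58.86 55.3
562 -105.8 -72.3 -46.2 -12.9 mid -59.27 56.0
566 -106.5 -72.3 -46.3 -12.3 mid -59.33 56.0
570 -106.1 -72.3 -46.4 -12.5 mid -59.36 56.0
574 -106.0 -72.3 -46.4 -12.7 mid -59.33 56.1
578 -105.7 -72.3 -46.4 -12.9 mid -59.34 56.1
582 -106.3 -72.3 -46.3 -12.3 mid -59.32 55.9
586 -106.2 -72.2 -45.9 -12.6 mid -59.06 56.0
590 -106.0 -72.2 -46.0 -13.0 mid -59.1 56.1
594 -105.8 -72.3 -46.0 -12.5 mid -59.14 56.1
598 -106.3 -72.7 -46.1 -12.5 mid -59.41 56.1
602 -106.2 -72.6 -46.2 -12.8 mid -59.42 56.0
606 -105.8 -72.6 -46.3 -12.3 mid -59.41 56.0
610 -105.6 -72.5 -46.2 -12.6 mid -59.38 56.0
614 -106.2 -72.5 -46.2 -12.6 mid -59.38 56.1
618 -106.0 -62.9 -60.6 -12.3 mid -61.72 55.5
622 -106.0 -22.2 -21.5 -12.4 mid -21.86 56.2
626 -105.7 -30.8 -28.7 -12.7 mid -29.75 56.6
630 -106.1 -23.1 -21.0 -11.9 mid -22.07 56.6
634 -106.0 -31.8 -30.4 -12.6 mid -31.08 56.4
638 -105.7 -20.8 -19.9 -12.7 mid -20.34 56.0
6.1 [526.3 -61.4 185.9] [[-1.0, -0.001, -0.003], [0.003, -0.001, -1.0], [0.001, -1.0, 0.001]] [ 1.   0.3 -3.3]
```

View pics/w4.png

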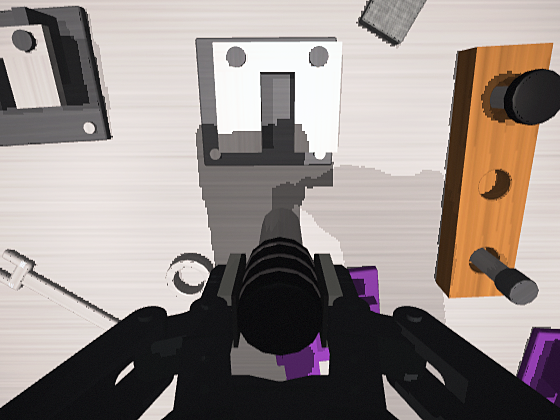

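View pics/d4.png

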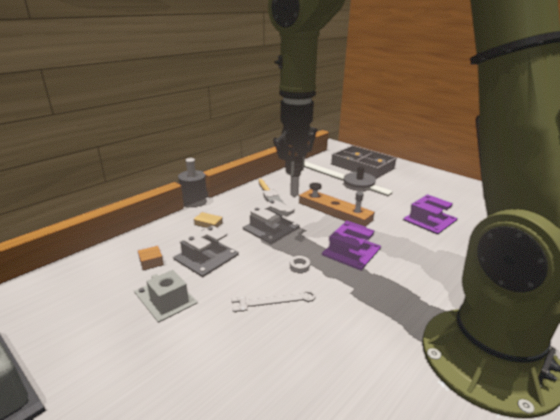

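```bash
python3 - <<'E'
from h import *
import pickle
s,p,d=pickle.load(open("pics/w4.pkl","rb"));X=cloud(wcam(s),d)
cv2.imwrite("pics/w4c.png",cv2.resize(cv2.cvtColor(p[190:360,200:360],cv2.COLOR_RGB2BGR),None,fx=4,fy=3.5))
for v in range(208,350,6):
    r=X[v,240:320];k=(abs(r[:,1]+61.5)<18)&(r[:,2]>100)&(abs(r[:,0]-526)<40)
    if k.sum()>3: q=r[k];print(v,np.nonzero(k)[0][[0,-1]]+240,q[:,1].min().round(1),q[:,1].max().round(1),"c",((q[:,1].min()+q[:,1].max())/2).round(1),"z",q[:,2].mean().round(1),"xmax",q[:,0].max().round(1))
E
```

```text
208 [279 283] -62.9 -60.4 c -61.6 z 128.6 xmax 536.4
214 [267 294] -69.6 -53.0 c -61.3 z 136.3 xmax 536.7
220 [264 298] -72.0 -51.4 c -61.7 z 145.1 xmax 536.9
226 [262 299] -72.1 -50.2 c -61.1 z 153.8 xmax 536.5
232 [261 300] -72.4 -50.1 c -61.2 z 162.3 xmax 536.7
238 [260 301] -72.6 -49.9 c -61.3 z 173.0 xmax 540.7
244 [259 302] -73.0 -49.8 c -61.4 z 187.6 xmax 540.7
250 [253 307] -73.3 -48.4 c -60.9 z 193.6 xmax 540.8
256 [241 319] -77.8 -44.0 c -60.9 z 198.0 xmax 541.3
262 [240 319] -77.1 -44.1 c -60.6 z 202.1 xmax 540.7
268 [240 319] -76.8 -44.7 c -60.7 z 207.2 xmax 541.2
274 [240 319] -76.1 -45.1 c -60.6 z 212.2 xmax 540.6
280 [240 319] -76.1 -45.1 c -60.6 z 216.6 xmax 540.7
286 [240 319] -76.1 -45.1 c -60.6 z 220.2 xmax 539.5
292 [240 319] -76.0 -45.5 c -60.8 z 222.2 xmax 537.4
298 [240 319] -75.4 -45.7 c -60.6 z 223.3 xmax 535.1
304 [240 319] -74.9 -46.4 c -60.6 z 223.6 xmax 533.0
310 [240 319] -74.7 -46.5 c -60.6 z 223.8 xmax 530.6
316 [240 319] -74.9 -46.5 c -60.7 z 223.8 xmax 528.2
322 [240 319] -74.9 -46.2 c -60.5 z 223.8 xmax 525.3
328 [240 319] -75.0 -46.1 c -60.5 z 223.7 xmax 522.6
334 [242 317] -74.3 -46.8 c -60.6 z 223.7 xmax 520.2
340 [246 313] -72.9 -48.1 c -60.5 z 223.9 xmax 517.9
346 [252 307] -70.8 -50.4 c -60.6 z 223.8 xmax 514.8
```

View pics/w4c.png

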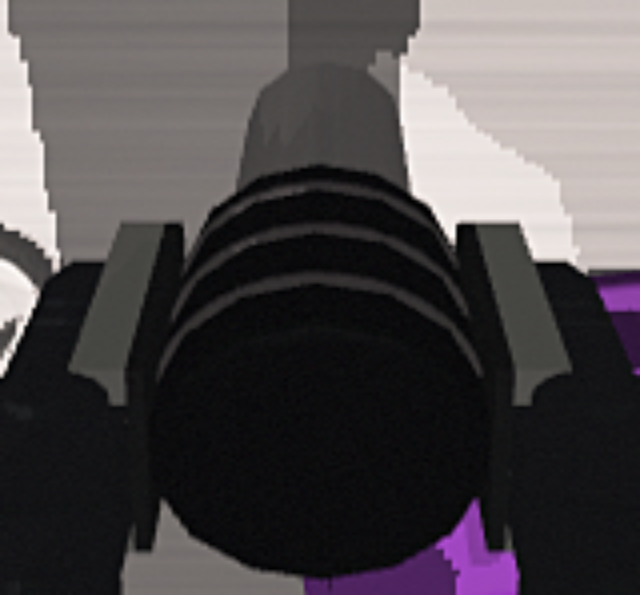

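Wrist view: pin vertical and centred between the pads (nose near (282,208)), go gap at (278,110), and its middle reads y ≈ -59.3 by camera, -58.9 after the parallax correction. Next I move over the gap.

```bash
python3 -m handwheel '[[1.2,0,0,0,0,0,-1],[2,0.1,0,0,0,0,-1],[2,0.1,0,0,0,0,-1],[1,0.05,-1,0,0,0,-1],[0,0,-1.5,0,0,0,-1],[0,0,-1.5,0,0,0,-1],[0,0,-1,0,0,0,-1],[0,0,-0.5,0,0,0,-1],[0,0,0,0,0,0,-1],[0,0,0,0,0,0,-1]]'
python3 - <<'E'
from h import *
a=shot("w5");gap(*a,600,620,-130,20)
b=shot("d5","side");c=shot("s5","scene")
for n,q in(("d5c",b[1][180:250,235:305]),("s5c",c[1][200:270,245:315])):
    cv2.imwrite("pics/%s.png"%n,cv2.resize(cv2.cvtColor(q,cv2.COLOR_RGB2BGR),None,fx=7,fy=7,interpolation=cv2.INTER_CUBIC))
E
```

```text
time: 7.15
tcp_pos: [588.8, -57.1, 131.6]
orientation: [-0.0, -0.707, 0.707, -0.0]
wrist_force: [0.4, 0.1, -2.0]
finger_gap: 31.1
7.15 [588.8 -57.1 131.6] [[-1.0, 0.001, -0.0], [0.0, -0.0, -1.0], [-0.001, -1.0, 0.0]] [ 0.4  0.1 -2. ]
600 -105.7 -72.5 -45.9 -12.5 mid -59.19 56.1
604 -106.1 -72.2 -45.9 -12.0 mid -59.05 55.9
608 -106.1 -72.3 -46.0 -12.4 mid -59.17 56.1
612 -106.1 -72.3 -46.1 -12.3 mid -59.17 56.0
616 -106.1 -72.2 -46.1 -11.9 mid -59.17 56.0
7.2 [589.  -57.  131.9] [[-1.0, 0.001, -0.0], [0.0, -0.0, -1.0], [-0.001, -1.0, 0.0]] [-0.1 -0.6 -2.2]
7.25 [589.  -57.1 132. ] [[-1.0, 0.001, -0.0], [0.0, -0.0, -1.0], [-0.001, -1.0, 0.0]] [ 0.5  0.3 -2.7]
```

View pics/w5.png

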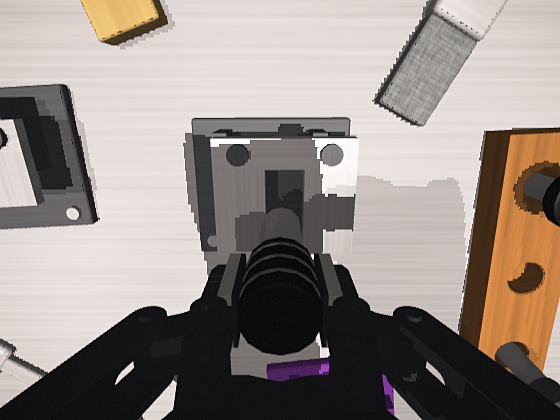

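View pics/d5c.png

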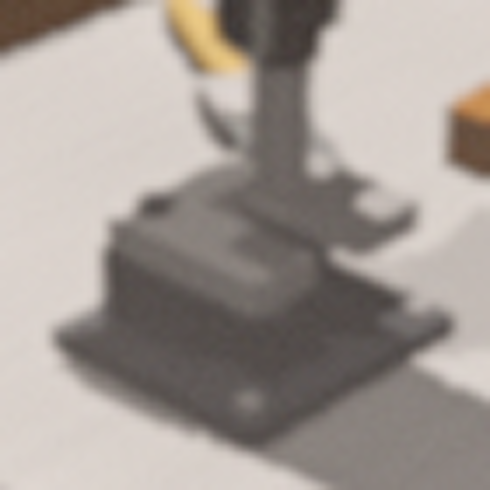

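View pics/s5c.png

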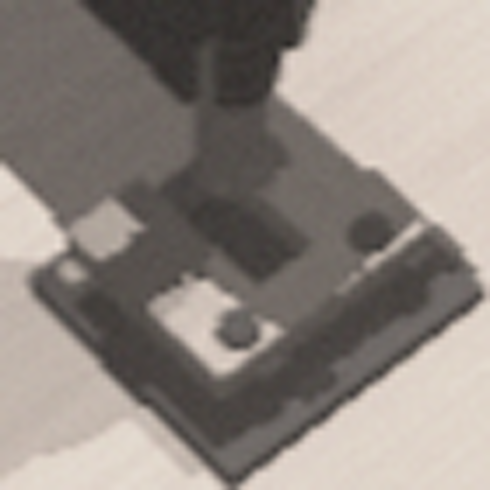

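```bash
python3 -m handwheel '[[0,-0.19,0,0,0,0,-1],[0,0,-0.4,0,0,0,-1],[0,0,0,0,0,0,-1],[0,0,0,0,0,0,-1]]'
python3 - <<'E'
from h import *
s,p,d=a=shot("w6");gap(*a,600,620,-130,20)
X=cloud(wcam(s),d)
for v in range(200,260,5):
    r=X[v,240:320];k=(abs(r[:,1]+59)<18)&(r[:,2]>66)&(abs(r[:,0]-588)<30)
    if k.sum()>3: q=r[k];print(v,q[:,1].min().round(1),q[:,1].max().round(1),"c",((q[:,1].min()+q[:,1].max())/2).round(1),"z",q[:,2].mean().round(1),"xmax",q[:,0].max().round(1))
E
```

```text
time: 7.7
tcp_pos: [588.3, -58.9, 127.1]
orientation: [-0.0, 0.707, -0.707, -0.0]
wrist_force: [0.1, 0.5, -2.6]
finger_gap: 30.7
7.7 [588.3 -58.9 127.1] [[-1.0, -0.0, -0.0], [0.0, 0.0, -1.0], [0.0, -1.0, -0.0]] [ 0.1  0.5 -2.6]
600 -106.1 -72.2 -46.0 -12.8 mid -59.11 56.0
604 -105.7 -72.2 -46.0 -12.3 mid -59.13 56.0
608 -106.2 -72.2 -46.2 -12.5 mid -59.2 56.0
612 -105.8 -72.5 -46.2 -12.3 mid -59.34 56.0
616 -106.2 -72.3 -46.3 -12.4 mid -59.28 56.1
210 -64.6 -53.4 c -59.0 z 71.9 xmax 598.5
215 -67.6 -49.7 c -58.7 z 79.2 xmax 598.9
220 -69.2 -48.7 c -59.0 z 86.3 xmax 598.7
225 -69.7 -47.4 c -58.5 z 93.5 xmax 598.8
230 -70.2 -47.0 c -58.6 z 100.5 xmax 598.8
235 -69.1 -46.8 c -58.0 z 107.6 xmax 598.8
240 -69.6 -47.6 c -58.6 z 121.1 xmax 602.8
245 -70.0 -48.6 c -59.3 z 130.9 xmax 603.2
250 -70.7 -45.7 c -58.2 z 134.9 xmax 603.2
255 -75.2 -41.2 c -58.2 z 138.6 xmax 603.4
```

```bash
python3 -m handwheel '[[0,-0.02,-0.2,0,0,0,-1],[0,0,-0.2,0,0,0,-1],[0,0,-0.2,0,0,0,-1],[0,0,-0.2,0,0,0,-1],[0,0,-0.2,0,0,0,-1],[0,0,-0.1,0,0,0,-1],[0,0,0,0,0,0,-1]]'
```

```text
time: 8.45
tcp_pos: [588.4, -59.1, 116.1]
orientation: [-0.0, 0.707, -0.707, -0.0]
wrist_force: [-0.2, -0.8, -2.6]
finger_gap: 30.9
```

```bash
python3 -m handwheel '[[0,0,-0.1,0,0,0,-1],[0,0,-0.1,0,0,0,-1],[0,0,-0.1,0,0,0,-1],[0,0,-0.1,0,0,0,-1],[0,0,0,0,0,0,-1]]'; python3 -m handwheel '[[0,0,-0.1,0,0,0,-1],[0,0,-0.1,0,0,0,-1],[0,0,-0.1,0,0,0,-1],[0,0,-0.1,0,0,0,-1],[0,0,0,0,0,0,-1]]'
```

```text
time: 8.95
tcp_pos: [588.4, -59.1, 112.1]
orientation: [-0.0, 0.707, -0.707, -0.0]
wrist_force: [0.0, -0.5, -2.0]
finger_gap: 30.6
time: 9.45
tcp_pos: [588.4, -59.1, 108.1]
orientation: [-0.0, 0.707, -0.707, -0.0]
wrist_force: [0.5, -0.1, -2.2]
finger_gap: 31.2
```

```bash
python3 -m handwheel '[[0,0,-0.2,0,0,0,-1],[0,0,-0.25,0,0,0,-1],[0,0,-0.25,0,0,0,-1],[0,0,-0.25,0,0,0,-1],[0,0,-0.25,0,0,0,-1],[0,0,-0.25,0,0,0,-1],[0,0,0,0,0,0,-1]]'; python3 -m handwheel '[[0,0,-0.25,0,0,0,-1],[0,0,-0.25,0,0,0,-1],[0,0,-0.2,0,0,0,-1],[0,0,-0.2,0,0,0,-1],[0,0,-0.1,0,0,0,-1],[0,0,0,0,0,0,-1],[0,0,0,0,0,0,-1],[0,0,0,0,0,0,-1]]'
python3 - <<'E'
from h import *
a=shot("w7");b=shot("d7","side")
cv2.imwrite("pics/d7c.png",cv2.resize(cv2.cvtColor(b[1][180:250,235:305],cv2.COLOR_RGB2BGR),None,fx=7,fy=7,interpolation=cv2.INTER_CUBIC))
E
```

```text
time: 10.15
tcp_pos: [588.3, -59.1, 93.3]
orientation: [-0.0, 0.707, -0.707, -0.0]
wrist_force: [-0.2, 0.2, -2.0]
finger_gap: 30.8
time: 10.95
tcp_pos: [588.6, -59.1, 83.9]
orientation: [0.0, 0.707, -0.707, 0.0]
wrist_force: [0.7, -0.1, -3.0]
finger_gap: 31.0
10.95 [588.6 -59.1  83.9] [[-1.0, 0.0, -0.0], [0.0, 0.0, -1.0], [-0.0, -1.0, -0.0]] [ 0.7 -0.1 -3. ]
11.0 [588.6 -59.1  83.9] [[-1.0, 0.0, -0.0], [0.0, 0.0, -1.0], [-0.0, -1.0, -0.0]] [ 0.1  0.2 -2.2]
```

View pics/d7c.png

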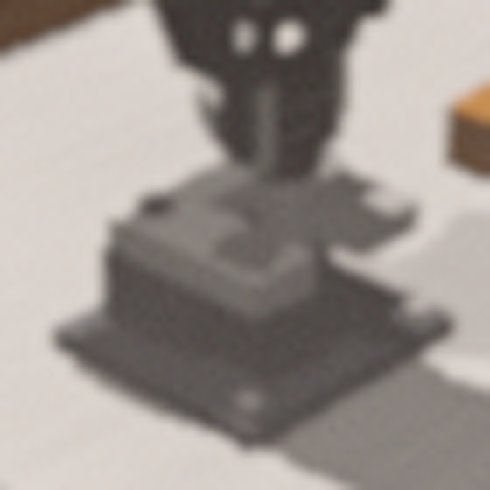

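Pin sits ≈38 mm down in the go gap with no contact force. Next I draw it out.

```bash
python3 -m handwheel '[[0,0,0.3,0,0,0,-1],[0,0,0.6,0,0,0,-1],[0,0,0.8,0,0,0,-1],[0,0,1,0,0,0,-1],[0,0,1,0,0,0,-1],[0,0,1.5,0,0,0,-1],[0,0,2,0,0,0,-1],[0,0,2,0,0,0,-1],[0,0,1,0,0,0,-1],[0,0,0,0,0,0,-1]]'
python3 -m handwheel '[[0,2,0,0,0,0,-1],[0,3,0,0,0,0,-1],[0,3,0,0,0,0,-1],[-0.5,3,0,0,0,0,-1],[-0.8,3,0,0,0,0,-1],[-0.5,2,0,0,0,0,-1],[0,1,0,0,0,0,-1],[0,0,0,0,0,0,-1],[0,0,0,0,0,0,-1],[0,0,0,0,0,0,-1]]'
python3 - <<'E'
from h import *
a=shot("w8");X=cloud(wcam(a[0]),a[2])
q=X[(X[...,2]>50)&(X[...,2]<62)&(X[...,1]>40)&(X[...,1]<220)&(X[...,0]<720)]
print(np.nanmin(q,0),np.nanmax(q,0))
E
```

```text
time: 12.05
tcp_pos: [589.4, -59.1, 187.7]
orientation: [-0.001, -0.707, 0.707, -0.001]
wrist_force: [1.1, -0.3, -3.1]
finger_gap: 31.1
time: 13.05
tcp_pos: [570.9, 108.9, 185.5]
orientation: [-0.001, -0.707, 0.707, 0.001]
wrist_force: [-0.1, -0.5, -3.1]
finger_gap: 30.8
13.05 [570.9 108.9 185.5] [[-1.0, -0.0, -0.003], [0.003, -0.001, -1.0], [0.0, -1.0, 0.001]] [-0.1 -0.5 -3.1]
[590.23465403 106.66924315  50.29502432] [655.16841379 197.17829358  61.95621094]
```

View pics/w8.png

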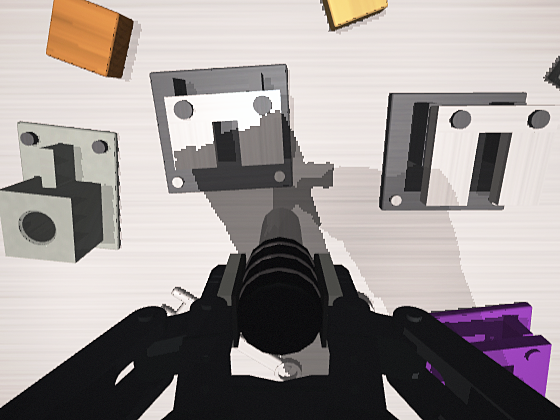

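```bash
python3 - <<'E'
from h import *
import pickle
a=pickle.load(open("pics/w8.pkl","rb"));gap(*a,588,660,100,210)
X=cloud(wcam(a[0]),a[2])
q=X[(X[...,2]>52)&(X[...,2]<62)&(X[...,1]>200)&(X[...,1]<330)];print("brk",cv2.minAreaRect(q[:,:2].astype(np.float32)),q[:,2].mean())
m=wcam(a[0]);print("socket",unproj("",38,228,z=56,m=m))
E
```

```text
592 160.2 162.9 163.9 193.7 mid 163.39 56.0
596 106.7 140.2 160.1 194.0 mid 150.17 56.0
600 106.7 140.3 160.4 194.5 mid 150.31 56.1
604 106.7 140.8 160.8 194.9 mid 150.8 56.0
608 107.5 140.8 160.8 194.9 mid 150.79 55.9
612 107.5 140.7 161.1 195.2 mid 150.92 56.0
616 107.5 141.2 161.4 195.5 mid 151.3 56.1
620 108.3 141.1 161.6 195.9 mid 151.37 56.0
624 108.3 141.8 161.7 195.8 mid 151.75 55.9
628 108.3 141.7 143.7 195.9 mid 142.7 56.0
632 109.1 179.1 181.3 196.2 mid 180.2 56.3
636 109.0 119.7 122.7 196.8 mid 121.18 56.3
640 109.0 181.2 183.5 197.0 mid 182.37 56.7
644 109.0 122.5 124.1 197.0 mid 123.31 56.3
648 109.8 163.3 165.0 171.1 mid 164.16 56.1
brk ((539.22119140625, 308.944580078125), (49.224693298339844, 61.44233322143555), 83.51923370361328) 56.51848601120963
socket [539.58204513 315.02658701  56.        ]
```

```bash
python3 -m handwheel '[[0.8,0.8,0,0,0,0.8,-1],[1,1.2,0,0,0,0.8,-1],[1,1.2,-0.5,0,0,0.8,-1],[0.8,0.8,-1,0,0,0.8,-1],[0.2,0.1,-1.5,0,0,0,-1],[0,0,-1.2,0,0,0,-1],[0,0,-0.7,0,0,0,-1],[0,0,0,0,0,0,-1],[0,0,0,0,0,0,-1],[0,0,0,0,0,0,-1]]'
cat >> h.py <<'E'
def shank(s,p,d,zmin=66):
    X=cloud(wcam(s),d);t=s["tcp_pos"]
    for v in range(195,245,5):
        r=X[v,235:325];k=(abs(r[:,1]-t[1])<18)&(r[:,2]>zmin)&(abs(r[:,0]-t[0])<30)
        if k.sum()>3: q=r[k];print(v,"c",((q[:,1].min()+q[:,1].max())/2).round(1),"w",np.ptp(q[:,1]).round(1),"z",q[:,2].mean().round(1),"xmax",q[:,0].max().round(1))
E
python3 - <<'E'
from h import *
a=shot("w9");gap(*a,588,632,100,210);shank(*a)
E
```

```text
time: 14.1
tcp_pos: [608.8, 151.7, 137.5]
orientation: [-0.019, 0.707, -0.707, 0.02]
wrist_force: [0.2, 0.8, -2.6]
finger_gap: 31.0
14.1 [608.8 151.7 137.5] [[-0.998, 0.001, 0.055], [-0.055, 0.0, -0.998], [-0.001, -1.0, -0.0]] [ 0.2  0.8 -2.6]
592 165.4 193.0 193.7 193.9 mid 193.39 56.0
596 106.2 136.8 164.9 194.6 mid 150.85 56.0
600 106.8 137.9 164.4 194.5 mid 151.12 56.1
604 107.1 139.5 163.1 194.3 mid 151.33 56.1
608 107.0 141.0 161.2 195.2 mid 151.11 56.0
612 107.5 141.3 161.4 195.1 mid 151.35 56.0
616 107.8 141.0 161.6 195.2 mid 151.33 56.1
620 107.7 141.4 161.8 195.9 mid 151.59 56.1
624 108.3 141.8 161.9 195.9 mid 151.85 56.1
628 108.5 141.9 147.4 196.0 mid 144.64 56.1
210 c 152.2 w 11.1 z 82.3 xmax 619.1
215 c 152.4 w 17.9 z 89.5 xmax 619.3
220 c 151.9 w 20.6 z 96.6 xmax 619.5
225 c 152.4 w 22.1 z 104.1 xmax 619.5
230 c 152.2 w 23.0 z 110.9 xmax 619.3
235 c 151.8 w 24.1 z 117.5 xmax 619.2
240 c 152.3 w 22.0 z 131.5 xmax 623.6
```

View pics/w9.png

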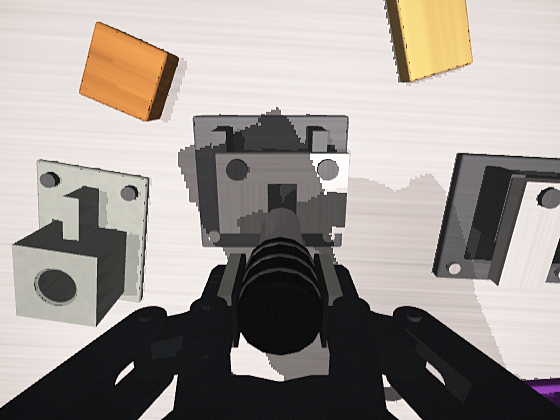

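```bash
python3 -m handwheel '[[0,-0.06,0,0,0,0,-1],[0,0,-0.3,0,0,0,-1],[0,0,-0.3,0,0,0,-1],[0,0,-0.3,0,0,0,-1],[0,0,-0.3,0,0,0,-1],[0,0,-0.2,0,0,0,-1],[0,0,-0.2,0,0,0,-1],[0,0,-0.1,0,0,0,-1],[0,0,0,0,0,0,-1],[0,0,0,0,0,0,-1]]'
python3 - <<'E'
from h import *
a=shot("w10");gap(*a,610,628,100,210);shank(*a)
E
```

```text
time: 15.15
tcp_pos: [608.6, 151.3, 119.8]
orientation: [-0.02, 0.707, -0.707, 0.02]
wrist_force: [0.8, -0.4, -2.1]
finger_gap: 30.5
15.15 [608.6 151.3 119.8] [[-0.998, 0.0, 0.056], [-0.056, 0.0, -0.998], [-0.0, -1.0, -0.0]] [ 0.8 -0.4 -2.1]
610 107.5 139.8 161.2 194.8 mid 150.49 56.0
614 107.5 141.4 161.7 195.6 mid 151.59 56.1
618 107.5 141.7 161.9 195.5 mid 151.79 56.1
622 107.8 141.9 162.1 195.6 mid 151.99 56.0
626 108.1 142.0 162.3 196.1 mid 152.13 56.0
215 c 151.7 w 15.8 z 72.6 xmax 619.3
220 c 151.6 w 20.5 z 79.2 xmax 619.1
225 c 151.9 w 22.1 z 86.3 xmax 619.2
230 c 151.7 w 23.0 z 93.1 xmax 619.2
235 c 151.5 w 23.9 z 99.9 xmax 618.9
240 c 151.9 w 21.8 z 113.7 xmax 623.2
```

```bash
python3 -m handwheel '[[0,0,-0.1,0,0,0,-1],[0,0,-0.1,0,0,0,-1],[0,0,-0.1,0,0,0,-1],[0,0,0,0,0,0,-1]]';python3 -m handwheel '[[0,0,-0.05,0,0,0,-1],[0,0,0,0,0,0,-1]]'; python3 -m handwheel '[[0,0,-0.05,0,0,0,-1],[0,0,0,0,0,0,-1]]'
```

```text
time: 15.6
tcp_pos: [608.4, 151.2, 116.6]
orientation: [0.02, -0.707, 0.707, -0.02]
wrist_force: [-0.1, -0.2, -2.8]
finger_gap: 31.0
time: 15.8
tcp_pos: [608.5, 151.3, 116.2]
orientation: [-0.02, 0.707, -0.707, 0.02]
wrist_force: [-0.3, -0.1, -3.3]
finger_gap: 30.7
time: 16.0
tcp_pos: [608.6, 151.3, 115.8]
orientation: [-0.02, 0.707, -0.707, 0.02]
wrist_force: [0.0, 0.6, -1.4]
finger_gap: 30.9
```

```bash
python3 -m handwheel '[[0,0,-0.03,0,0,0,-1],[0,0,0,0,0,0,-1]]'; python3 -m handwheel '[[0,0,-0.03,0,0,0,-1],[0,0,0,0,0,0,-1]]'; python3 -c "
from h import *
s=robot.sense();print(s['wrist_force'],s['wrist_torque'],s['tcp_pos'])"
```

```text
time: 16.2
tcp_pos: [608.6, 151.2, 115.6]
orientation: [0.02, -0.707, 0.707, -0.02]
wrist_force: [-0.1, -0.4, -0.6]
finger_gap: 30.8
time: 16.4
tcp_pos: [608.7, 151.2, 115.4]
orientation: [0.019, -0.707, 0.707, -0.02]
wrist_force: [0.2, -0.1, 0.3]
finger_gap: 30.7
[ 0.22161793 -0.05724532  0.26584525] [-0.16187884  0.03467119  0.01244467] [608.65660923 151.20657585 115.40758   ]
```

```bash
for i in 1 ; do python3 -m handwheel '[[0,0,-0.04,0,0,0,-1],[0,0,-0.03,0,0,0,-1],[0,0,0,0,0,0,-1]]'; done;  python3 -c "
from h import *
s=robot.sense();print(s['wrist_force'],s['wrist_torque'],s['tcp_pos'])"
```

```text
time: 16.7
tcp_pos: [608.8, 151.2, 115.0]
orientation: [-0.019, 0.707, -0.707, 0.02]
wrist_force: [-1.2, -0.9, 5.1]
finger_gap: 30.6
[-1.20735369 -0.88958311  5.05885937] [-0.27864083  0.27619254  0.00191845] [608.82311129 151.20878191 114.99807379]
```

```bash
python3 -m handwheel '[[0,-0.01,-0.03,0,0,0,-1],[0,0,0,0,0,0,-1]]'; python3 -m handwheel '[[0,0,0,0,0,0,-1],[0,0,0,0,0,0,-1]]'; python3 -c "
from h import *
s=robot.sense();print(s['wrist_force'],s['wrist_torque'],s['tcp_pos'])"
```

```text
time: 16.9
tcp_pos: [608.9, 151.2, 114.9]
orientation: [-0.019, 0.707, -0.707, 0.02]
wrist_force: [-0.8, -1.2, 5.9]
finger_gap: 30.9
time: 17.1
tcp_pos: [608.9, 151.2, 114.9]
orientation: [-0.019, 0.707, -0.707, 0.02]
wrist_force: [-1.9, -1.3, 6.6]
finger_gap: 31.0
[-1.93877835 -1.28461977  6.62054605] [-0.31286707  0.34411199 -0.01132848] [608.86419951 151.18487798 114.90040459]
```

```bash
python3 -m handwheel '[[0,0,-0.03,0,0,0,-1],[0,0,0,0,0,0,-1],[0,0,0,0,0,0,-1],[0,0,0,0,0,0,-1],[0,0,0,0,0,0,-1]]';python3 -m handwheel '[[0,0,0,0,0,0,-1],[0,0,0,0,0,0,-1],[0,0,0,0,0,0,-1],[0,0,0,0,0,0,-1],[0,0,0,0,0,0,-1]]';python3 -m handwheel '[[0,0,0,0,0,0,-1],[0,0,0,0,0,0,-1],[0,0,0,0,0,0,-1],[0,0,0,0,0,0,-1],[0,0,0,0,0,0,-1]]'
python3 - <<'E'
from h import *
a=shot("w11");print(a[0]['wrist_torque']);shank(*a);b=shot("d11","side")
cv2.imwrite("pics/d11c.png",cv2.resize(cv2.cvtColor(b[1][195:275,165:245],cv2.COLOR_RGB2BGR),None,fx=7,fy=7,interpolation=cv2.INTER_CUBIC))
E
```

```text
time: 17.6
tcp_pos: [608.9, 151.2, 114.8]
orientation: [-0.019, 0.707, -0.707, 0.02]
wrist_force: [-1.4, -1.5, 8.8]
finger_gap: 30.8
time: 18.1
tcp_pos: [608.9, 151.2, 114.8]
orientation: [-0.019, 0.707, -0.707, 0.02]
wrist_force: [-1.8, -0.8, 8.5]
finger_gap: 31.0
time: 18.6
tcp_pos: [608.9, 151.2, 114.9]
orientation: [-0.019, 0.707, -0.707, 0.02]
wrist_force: [0.1, -1.8, 7.7]
finger_gap: 30.4
18.6 [608.9 151.2 114.9] [[-0.998, 0.001, 0.056], [-0.056, 0.0, -0.998], [-0.001, -1.0, -0.0]] [ 0.1 -1.8  7.7]
[-0.35375174  0.44544799  0.07311086]
215 c 151.7 w 9.4 z 68.3 xmax 619.0
220 c 151.5 w 17.8 z 74.7 xmax 619.2
225 c 151.3 w 21.4 z 81.2 xmax 619.1
230 c 151.5 w 23.2 z 87.8 xmax 619.2
235 c 150.9 w 23.1 z 95.0 xmax 619.1
240 c 151.7 w 22.0 z 108.4 xmax 623.4
18.65 [608.9 151.2 114.8] [[-0.998, 0.001, 0.056], [-0.056, 0.0, -0.998], [-0.001, -1.0, -0.0]] [-1.4 -1.2  8. ]
```

View pics/d11c.png

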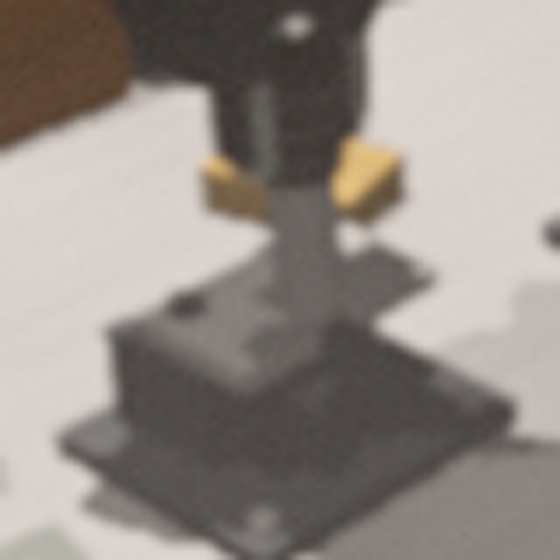

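View pics/w11.png

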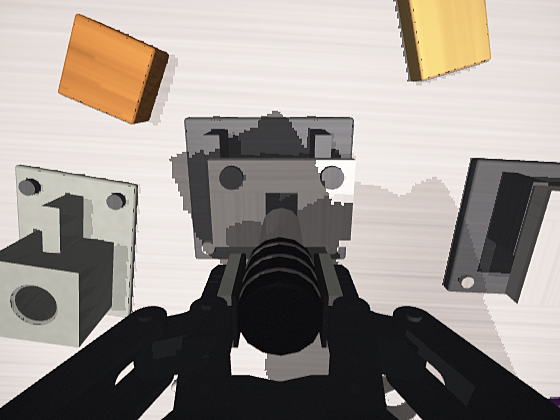

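Side crop: the nose sits in the no-go gap with the shank standing on the jaws, resting depth ≈6-7 mm, ~10.5 N held over 1 s, small side force, so both jaws carry it. Next I lift and look at the bracket.

```bash
python3 -m handwheel '[[0,0,0.1,0,0,0,-1],[0,0,0.3,0,0,0,-1],[0,0,0.6,0,0,0,-1],[0,0,1,0,0,0,-1],[0,0,1.5,0,0,0,-1],[0,0,2,0,0,0,-1],[0,0,2,0,0,0,-1],[0,0,1,0,0,0,-1],[0,0,0,0,0,0,-1]]'
python3 -m handwheel '[[-1,1.5,0,0,0,-1,-1],[-2,2.5,0,0,0,-1,-1],[-2,3,0,0,0,-1,-1],[-2,3,0,0,0,-1,-1],[-2,3,0,0,0,-1,-1],[-2,2,0,0,0,-1,-1],[-1.4,1.2,0,0,0,-1,-1],[0,0,0,0,0,0,-1],[0,0,0,0,0,0,-1],[0,0,0,0,0,0,-1]]'
cat >> h.py <<'E'
def sock(s,p,d,g=(539,315)):
    m=wcam(s);X=cloud(m,d)
    mk=((X[...,2]>53)&(X[...,2]<60)&(abs(X[...,0]-g[0])<50)&(abs(X[...,1]-g[1])<50)).astype(np.uint8)*255
    cn,h=cv2.findContours(mk,cv2.RETR_CCOMP,cv2.CHAIN_APPROX_NONE)
    for c,hh in zip(cn,h[0]):
        A=cv2.contourArea(c)
        if A<200: continue
        W=np.array([unproj("",u,v,z=56,m=m)[:2] for u,v in c[:,0]],np.float32)
        if hh[3]>=0: print("hole",cv2.fitEllipse(W),cv2.fitEllipse(c)[0])
        else: print("top",cv2.minAreaRect(W),X[mk>0][:,2].mean())
E
python3 - <<'E'
from h import *
a=shot("w12");print(a[0]['wrist_torque']);sock(*a);shank(*a,100)
E
```

```text
time: 19.6
tcp_pos: [609.3, 151.5, 200.7]
orientation: [-0.019, 0.707, -0.707, 0.021]
wrist_force: [0.7, -0.5, -2.7]
finger_gap: 30.7
time: 20.6
tcp_pos: [485.3, 311.9, 198.4]
orientation: [-0.024, -0.706, 0.707, 0.024]
wrist_force: [0.9, -0.4, -2.9]
finger_gap: 30.6
20.6 [485.3 311.9 198.4] [[-0.998, -0.0, -0.068], [0.068, -0.001, -0.998], [0.0, -1.0, 0.001]] [ 0.9 -0.4 -2.9]
[ 0.00800514 -0.01649239  0.07055585]
top ((540.1817626953125, 315.3560485839844), (60.21091842651367, 60.22667694091797), 83.25102233886719) 57.00532096485567
hole ((540.4619140625, 315.27789306640625), (28.069820404052734, 28.460405349731445), 176.02059936523438) (271.49432373046875, 122.40637969970703)
210 c 311.1 w 11.1 z 143.4 xmax 495.7
215 c 311.6 w 17.9 z 150.3 xmax 495.8
220 c 311.3 w 20.4 z 157.9 xmax 495.6
225 c 312.1 w 22.3 z 165.0 xmax 495.9
230 c 312.1 w 23.1 z 172.1 xmax 495.9
235 c 312.1 w 23.7 z 178.5 xmax 495.9
240 c 312.1 w 22.0 z 192.4 xmax 500.0
```

View pics/w12.png

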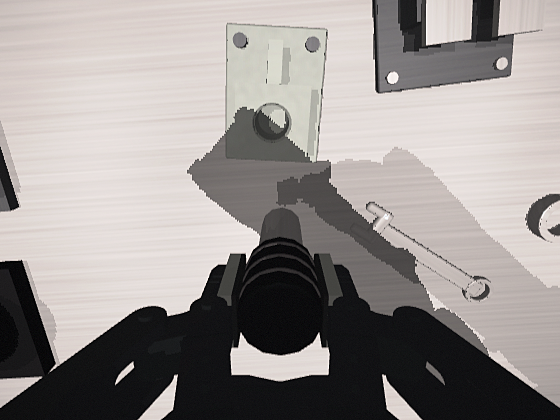

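```bash
python3 -m handwheel '[[1,0.1,0,0,0,0,-1],[2,0.2,0,0,0,0,-1],[2,0.06,0,0,0,0,-1],[0.65,0,-1,0,0,0,-1],[0,0,-2,0,0,0,-1],[0,0,-2,0,0,0,-1],[0,0,-1.2,0,0,0,-1],[0,0,0,0,0,0,-1],[0,0,0,0,0,0,-1],[0,0,0,0,0,0,-1]]'
python3 - <<'E'
from h import *
a=shot("w13");sock(*a);shank(*a,68)
c=shot("s13","scene");b=shot("d13","side")
for n,q in(("d13c",b[1][240:320,130:210]),("s13c",c[1][120:190,330:400])):
    cv2.imwrite("pics/%s.png"%n,cv2.resize(cv2.cvtColor(q,cv2.COLOR_RGB2BGR),None,fx=6,fy=6,interpolation=cv2.INTER_CUBIC))
E
```

```text
time: 21.65
tcp_pos: [541.5, 317.2, 137.9]
orientation: [0.024, 0.707, -0.706, -0.023]
wrist_force: [0.5, 0.3, -1.3]
finger_gap: 31.3
21.65 [541.5 317.2 137.9] [[-0.998, 0.001, -0.067], [0.067, 0.001, -0.998], [-0.001, -1.0, -0.001]] [ 0.5  0.3 -1.3]
top ((540.5889282226562, 315.216796875), (60.35034942626953, 60.87724304199219), 83.44441986083984) 56.93387443190747
210 c 316.5 w 11.1 z 83.3 xmax 552.0
215 c 317.1 w 17.9 z 89.8 xmax 551.8
220 c 316.8 w 20.4 z 97.3 xmax 551.9
225 c 317.5 w 22.3 z 104.2 xmax 551.8
230 c 317.5 w 23.0 z 111.4 xmax 552.0
235 c 316.8 w 22.4 z 118.4 xmax 551.8
240 c 317.4 w 21.9 z 132.0 xmax 556.1
21.7 [541.5 317.2 138. ] [[-0.998, 0.002, -0.066], [0.066, 0.001, -0.998], [-0.002, -1.0, -0.001]] [-0.3  0.3 -2.7]
21.75 [541.5 317.1 137.9] [[-0.998, 0.002, -0.066], [0.066, 0.001, -0.998], [-0.002, -1.0, -0.001]] [ 0.2  0.8 -2.4]
```

View pics/w13.png

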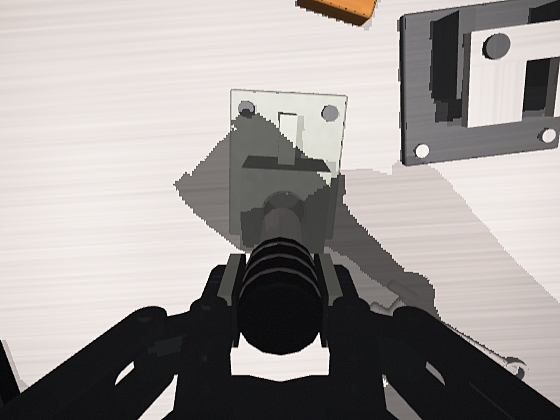

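View pics/d13c.png

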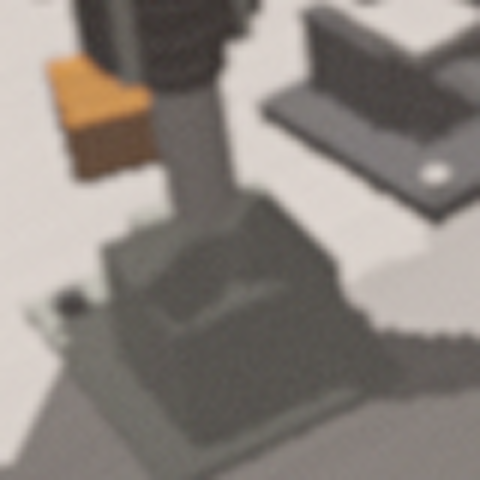

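View pics/s13c.png

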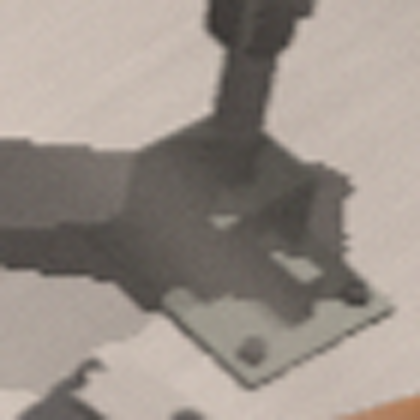

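```bash
python3 -m handwheel '[[0.06,-0.18,0,0,0,0,-1],[0,0,-0.3,0,0,0,-1],[0,0,-0.3,0,0,0,-1],[0,0,-0.3,0,0,0,-1],[0,0,-0.2,0,0,0,-1],[0,0,-0.2,0,0,0,-1],[0,0,-0.2,0,0,0,-1],[0,0,0,0,0,0,-1]]'; python3 -m handwheel '[[0,0,-0.15,0,0,0,-1],[0,0,-0.15,0,0,0,-1],[0,0,-0.15,0,0,0,-1],[0,0,-0.15,0,0,0,-1],[0,0,0,0,0,0,-1]]'
python3 - <<'E'
from h import *
a=shot("w14");sock(*a)
E
```

```text
time: 22.6
tcp_pos: [541.5, 314.9, 121.5]
orientation: [-0.023, -0.707, 0.707, 0.024]
wrist_force: [0.4, -0.1, -2.7]
finger_gap: 30.9
time: 23.1
tcp_pos: [541.5, 314.9, 115.6]
orientation: [-0.023, -0.707, 0.707, 0.024]
wrist_force: [0.2, 0.3, -2.6]
finger_gap: 30.7
23.1 [541.5 314.9 115.6] [[-0.998, -0.0, -0.066], [0.066, -0.0, -0.998], [0.0, -1.0, 0.0]] [ 0.2  0.3 -2.6]
top ((541.6160888671875, 314.8309631347656), (60.19447708129883, 59.582027435302734), 83.90737915039062) 56.93551571989545
```

View pics/w14.png

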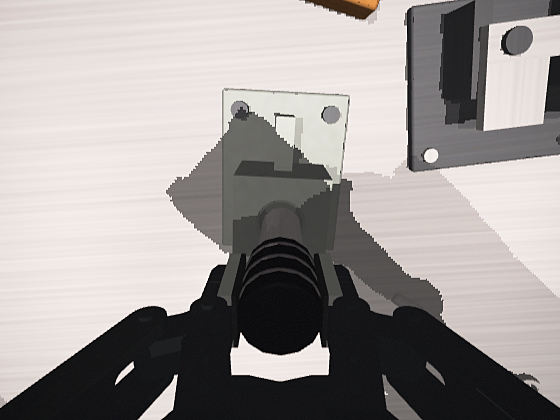

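```bash
python3 -m handwheel '[[0,0.03,-0.1,0,0,0,-1],[0,0,-0.1,0,0,0,-1],[0,0,-0.1,0,0,0,-1],[0,0,-0.15,0,0,0,-1],[0,0,-0.15,0,0,0,-1],[0,0,0,0,0,0,-1]]'; python3 -m handwheel '[[0,0,-0.2,0,0,0,-1],[0,0,-0.2,0,0,0,-1],[0,0,-0.2,0,0,0,-1],[0,0,-0.2,0,0,0,-1],[0,0,-0.2,0,0,0,-1],[0,0,0,0,0,0,-1]]'
```

```text
time: 23.75
tcp_pos: [541.5, 315.2, 109.6]
orientation: [-0.023, -0.707, 0.707, 0.024]
wrist_force: [0.1, -0.6, -2.3]
finger_gap: 30.7
time: 24.35
tcp_pos: [541.4, 315.2, 99.5]
orientation: [-0.023, -0.707, 0.707, 0.024]
wrist_force: [-0.2, 0.5, -2.5]
finger_gap: 31.1
```

```bash
python3 -c "
from h import *
s=robot.sense();print(s['wrist_force'],s['wrist_torque'],s['tcp_pos'])"
```

```text
[-0.24009708  0.51722761 -2.52605461] [-0.02410831  0.02611503  0.01122105] [541.41580041 315.15690991  99.48497315]
```

No contact so far. Going further down.

```bash
python3 -m handwheel '[[0,0,-0.2,0,0,0,-1],[0,0,-0.2,0,0,0,-1],[0,0,-0.2,0,0,0,-1],[0,0,-0.2,0,0,0,-1],[0,0,-0.2,0,0,0,-1],[0,0,-0.2,0,0,0,-1],[0,0,-0.2,0,0,0,-1],[0,0,-0.2,0,0,0,-1],[0,0,-0.2,0,0,0,-1],[0,0,0,0,0,0,-1]]'; python3 -m handwheel '[[0,0,-0.15,0,0,0,-1],[0,0,-0.1,0,0,0,-1],[0,0,-0.1,0,0,0,-1],[0,0,-0.1,0,0,0,-1],[0,0,0,0,0,0,-1]]'
```

```text
time: 25.35
tcp_pos: [541.4, 315.2, 81.5]
orientation: [-0.023, -0.707, 0.707, 0.024]
wrist_force: [-0.2, -0.2, -3.0]
finger_gap: 30.6
time: 25.85
tcp_pos: [541.5, 315.2, 77.2]
orientation: [-0.023, -0.707, 0.707, 0.024]
wrist_force: [0.3, -0.8, -3.0]
finger_gap: 31.1
```

```bash
python3 -m handwheel '[[0,0,-0.1,0,0,0,-1],[0,0,-0.1,0,0,0,-1],[0,0,-0.05,0,0,0,-1],[0,0,-0.05,0,0,0,-1],[0,0,0,0,0,0,-1]]'; python3 -m handwheel '[[0,0,-0.05,0,0,0,-1],[0,0,-0.05,0,0,0,-1],[0,0,0,0,0,0,-1]]'; python3 -m handwheel '[[0,0,-0.05,0,0,0,-1],[0,0,0,0,0,0,-1]]'
```

```text
time: 26.35
tcp_pos: [541.6, 315.2, 74.3]
orientation: [-0.023, -0.707, 0.707, 0.024]
wrist_force: [-0.3, 0.8, -2.5]
finger_gap: 30.7
time: 26.65
tcp_pos: [541.5, 315.2, 73.3]
orientation: [-0.023, -0.707, 0.707, 0.024]
wrist_force: [-0.1, -0.4, -2.6]
finger_gap: 30.7
time: 26.85
tcp_pos: [541.6, 315.3, 72.9]
orientation: [0.024, 0.707, -0.707, -0.024]
wrist_force: [-0.3, -0.1, -1.8]
finger_gap: 30.9
```

```bash
python3 -m handwheel '[[0,0,-0.04,0,0,0,-1],[0,0,0,0,0,0,-1]]'; python3 -m handwheel '[[0,0,-0.04,0,0,0,-1],[0,0,0,0,0,0,-1]]'; python3 -m handwheel '[[0,0,-0.04,0,0,0,-1],[0,0,0,0,0,0,-1]]'
```

```text
time: 27.05
tcp_pos: [541.7, 315.3, 72.9]
orientation: [0.024, 0.707, -0.707, -0.023]
wrist_force: [-0.4, -1.2, 2.0]
finger_gap: 30.6
time: 27.25
tcp_pos: [541.9, 315.3, 72.8]
orientation: [0.024, 0.707, -0.707, -0.023]
wrist_force: [-1.2, -1.6, 6.0]
finger_gap: 30.6
time: 27.45
tcp_pos: [541.9, 315.4, 72.8]
orientation: [0.024, 0.707, -0.707, -0.023]
wrist_force: [-1.2, -2.6, 8.0]
finger_gap: 31.0
```

Floor contact at TCP 72.9, just as expected for fully home. Next I release.

```bash
python3 -m handwheel '[[0,0,0.06,0,0,0,-0.25],[0,0,0,0,0,0,-0.2],[0,0,0,0,0,0,-0.1],[0,0,0,0,0,0,0],[0,0,0,0,0,0,0.2],[0,0,0,0,0,0,0.4],[0,0,0,0,0,0,0.6],[0,0,0,0,0,0,0.6]]' 20
python3 - <<'E'
from h import *
a=shot("w15")
E
```

```text
time: 28.25
tcp_pos: [541.6, 315.3, 72.2]
orientation: [0.023, 0.707, -0.707, -0.024]
wrist_force: [1.0, -0.2, -0.6]
finger_gap: 67.9
28.25 [541.6 315.3  72.2] [[-0.998, -0.0, -0.066], [0.066, 0.0, -0.998], [0.0, -1.0, -0.0]] [ 1.  -0.2 -0.6]
```

View pics/w15.png

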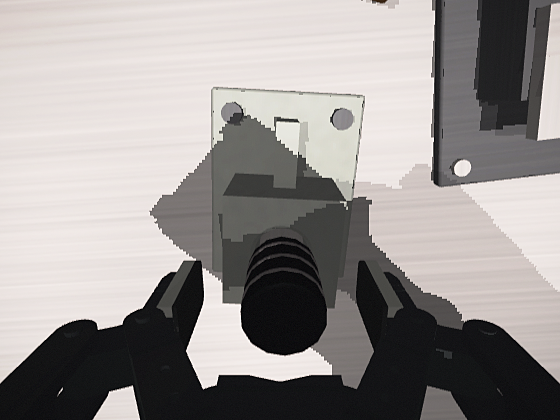

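Fingers are clear on both sides of the head at (284,300). I retreat straight up and check.

```bash
python3 -m handwheel '[[0,0,0.5,0,0,0,0.8],[0,0,1,0,0,0,0.8],[0,0,1.5,0,0,0,0.8],[0,0,1.5,0,0,0,0.8],[0,0,2,0,0,0,0.8],[0,0,2,0,0,0,0.8],[0,0,2.5,0,0,0,0.8],[0,0,2.5,0,0,0,0.8],[0,0,0,0,0,0,0.8],[0,0,0,0,0,0,0.8]]'
python3 - <<'E'
from h import *
s,p,d=shot("w16");X=cloud(wcam(s),d)
k=(abs(X[...,0]-540)<25)&(abs(X[...,1]-315)<25)&(X[...,2]>95)&(X[...,2]<130)
t=X[k];print("head top z",np.median(t[:,2]),"expect 110",cv2.minEnclosingCircle(t[:,:2].astype(np.float32)))
b=shot("d16","side");cv2.imwrite("pics/d16c.png",cv2.resize(cv2.cvtColor(b[1][230:330,110:230],cv2.COLOR_RGB2BGR),None,fx=5,fy=5,interpolation=cv2.INTER_CUBIC))
E
```

```text
time: 29.3
tcp_pos: [541.8, 315.4, 208.5]
orientation: [0.024, 0.707, -0.706, -0.023]
wrist_force: [-0.2, 0.2, 0.3]
finger_gap: 76.7
29.3 [541.8 315.4 208.5] [[-0.998, 0.002, -0.066], [0.066, 0.001, -0.998], [-0.002, -1.0, -0.001]] [-0.2  0.2  0.3]
head top z 110.82416406846387 expect 110 ((540.5830078125, 315.1789855957031), 16.233295440673828)
29.35 [541.4 315.1 207.4] [[-0.998, 0.0, -0.066], [0.066, -0.0, -0.998], [-0.0, -1.0, 0.0]] [ 0.  -0.3  0.2]
```

View pics/w16.png

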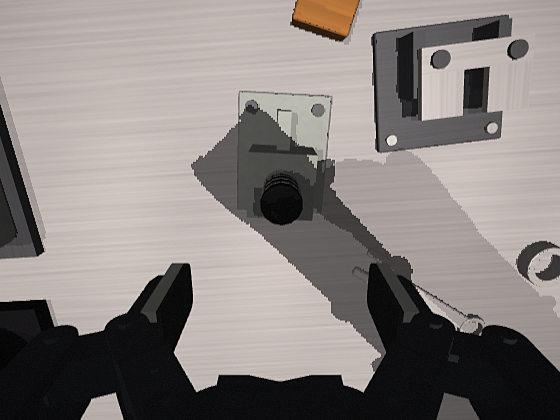

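View pics/d16c.png

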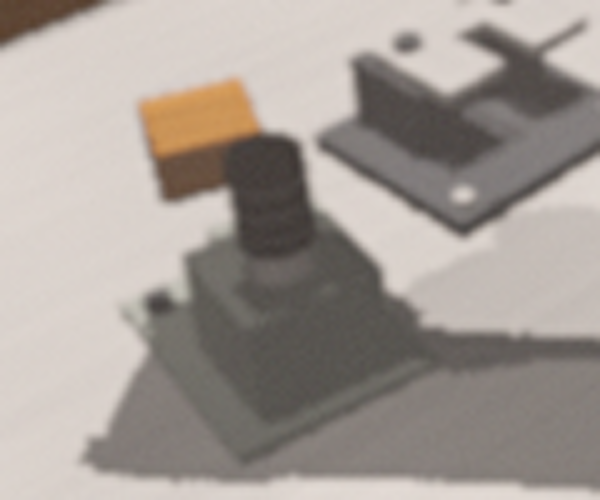

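The pin is upright in the socket with its head just clear of the block at (281,200). Its top reads 110.8 mm, against 110 expected plus the ~+1 camera bias, so it is fully home.

```bash
python3 -c "
from plant import job
print(job.finish_job())"
```

```text
the job is handed in; nothing more can be done
None
```

The job is done and handed in at about 29 s. The thick pin came out of the rack's middle hole, passed both gauge checks, and now sits released in the bracket socket.

- **Go gauge:** the pin went about 38 mm below the jaw tops, more than half of its shank. I felt no contact force, and I drew it straight out again.
- **No-go gauge:** the nose was stopped about 6–7 mm down and held at roughly 10–11 N for over 1 s. Side force stayed within about 2 N, so both jaws carried it.
- **Bracket:** the pin touched the socket floor exactly where the geometry said it should, with about 11 N at most. After letting go, the head top read 110.8 mm (110 expected, and the camera reads about 1 mm high), and the head was within 0.2 mm of the socket axis. The gripper ended well clear.

Two readings did not quite agree. The no-go depth by dead reckoning came to about 7 mm instead of 6, probably because of pad give or small calibration errors. One move to the go gauge ended 1.8 mm off sideways; I saw it in the camera and corrected it before lowering. I saw no sign that anything else was moved.

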